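# Lock the mincer's crank on with its linchpin

## Robot

A 6-joint arm with a two-finger parallel gripper is mounted at the origin on a cart in front of the work surface, level with it; the furniture and walls round the work are solid. World frame = base frame: x ahead of the robot, y to its left, z up, the work surface at z = 0. Lengths are in mm, angles in rad, forces in N, time in s.
With the tool pointing down it reaches from about 350 to 875 mm from the base axis. Payload 4.2 kg.
Tool frame: the origin (TCP) lies midway between the tips of the shut fingers; the grasp point (between the pads) lies 19 mm behind it; z points along the fingers, y is the line along which they close (so a half turn about z gives the same grasp; the last joint's range is limited). The gripper opens to 85 mm and grips with 20 to 120 N. Pads are 22 mm wide; open, the fingers measure 114 mm over their backs; the gripper's body (76 mm by 85 mm) begins 54 mm behind the grasp point. The pads swing forward as they close: fully open they stand 13 mm farther back than shut.
Start: joints at [1.571, 0.385, 0.008, 0, -1.194, -0.259], TCP at [159.919, 604.173, 231.312] pointing down, gripper open.
Joint ranges: [-3.14, 3.14], [-1.21, 2.06], [-1.07, 1.41], [-3.16, 2.05], [-2.99, -0.16], [-3.1, 3.1]. Speed limits (rad/s): [2.79, 2.79, 3.14, 3.14, 3.14, 3.14].

## Interface

Orientations are given as a unit quaternion [x, y, z, w].
In Python, from bench import arm gives the robot as it stands.
- The arm moves only by the tool send_rows, never from a script. Its argument "targets" is a list of rows, each an object of numbers: "gripper": the gripper command: -1 is fully open, 1 is shut, values between are in proportion; "x", "y", "z": the shift along the tool's x, y, z in cm; "ax", "ay", "az": the turn, a rotation vector about the tool's x, y, z in degrees. A call has 1 to 5 rows; each row shifts and turns the commanded pose from where the row before left it, along the tool's axes as they then stand; what a row does not reach is not made up. A row lasts 1/12 s, in which the tool goes at most 41.7 mm and 7.16 degrees, less where a joint would pass 70% of its speed; a pose out of reach is approached as far as the arm can. A call is refused whole if a number of a shift passes 4.17 or a number of a turn 7.16, either way. A call with a gripper value outside its range is refused whole. The fingers move at their own pace and stop on an object; the grip force is fixed at half the most. Time passes only in rows, so rows that do not move let the fingers close. It gives the time, the measured TCP pose, the force, the opening and the grip force at its end, in the units of the state.
- arm.read_state(): the state, without advancing time (a new reading comes with each control period).
- arm.get_image(name): name is "side" or "top"; returns (picture, depth): 400x640x3 uint8, red, green, blue; 400x640 float32, mm along the optical axis (not along the pixel's ray), 0 where there is no reading.
- arm.camera_model(name): a dict with "fx", "fy", "cx", "cy" (pixels), "distortion" ([k1, k2, p1, p2, k3] as OpenCV has them; the pictures are not rectified), "cam_to_world" (4x4, takes a point from camera to world coordinates). Camera axes: x right, y down, z forward; pixel columns grow to the right and rows downward; lengths in mm; the calibration is good to about 2 mm. A picture is of the moment at which its call begins. camera_model takes no time and is no camera call.
- arm.job_done(): hands the job in; it is judged then, once.
Trained networks look in the newest picture that a camera, given by its name, has taken for a name from the list of things; names that differ only in an ending like _2 or _b are one class to them, and where a whole thing is asked for, a point or a joint stands for the part that bears it (a point fixed in the world has none). Each returns a list of dicts, best first, with "score" (0 to 1); they miss things now and then, are a little off and sometimes report something else, mostly with a low value. They report only what shows in the picture. A call takes as long as a camera call.
- arm.boxes_of(camera, thing): "rect" ([left, top, width, height] in pixels, round what is visible of it).
The state is a dict: "clock": time; "joints": joint angles; "joint_vel": joint speeds; "joint_efforts": joint torques, N m; "position": TCP position; "ee_rot": TCP orientation; "contact_force": force on the tool from outside, world axes, zero at the start; "wrist_torque": the same for the moment, N m; "gripper_width": finger opening in mm; "grasp_force": force on a finger pad.
Only numpy, scipy, OpenCV 4.12 (cv2) and the standard library are available. Lean on these libraries where they do the work, as an engineer would, in place of code of your own. Each camera call takes 0.05 s, during which the arm holds its last target. There are 200 camera calls.

## Task

Lock the crank onto the hand mincer: take the linchpin out of the bamboo parts stand, push it from above through the cross hole in the mincer's squared shaft end until its collar sits flat on the shaft, and swing its stiff ring down over the shaft's end until it is fully shut against the pin. The shaft floats in its bearing, so feel for the hole and never force the pin (35 N at the very most), and leave the other things on the worktop where they stand.

Things in the scene. Friction and masses are not known exactly. Their poses are not given: they have to be found in the camera images.
- mincer: White hand mincer fixed on a black suction foot 112 mm across, 224 mm tall, steel feed tray 116 mm across (centre y = +30 mm). Origin: centre of the foot's underside; z up. Barrel and shaft lie level along its y, axis 135 mm up; +y is the perforated plate's end, -y the crank end: boss, crank hub 32 mm across from y = -68 to -90 mm, then the bare squared shaft end.
- crank_grip (a point): Middle of the crank's wooden grip (26 mm across, 58 mm long along the mincer's y), 68 mm towards the mincer's -x from the shaft's axis and 68 mm below it; the arm slopes down to it from the hub. The crank is fixed.
- shaft_hole (a point): Point of the mincer, with its axes: middle place of the cross hole's mouth, on the shaft end's flat top, 145 mm up, 125 mm along -y from the origin. The shaft floats along the mincer's y: the hole is anywhere within 10 mm either side of this point. That offset is not reported; feel (or look) for it. Shaft shifts only if pushed along its axis with about 15 N; it does not turn.
- shaft_end (a point): Point of the mincer, with its axes: middle place of the centre of the shaft's free end face; floats with the hole. The end is a steel bar 18 mm wide and 20 mm tall; the hole runs straight down through it, centred across it, 9.5 mm across with a 1.5 mm chamfer, its centre 15 mm in from the end face (the last 2 mm narrower) and at least 20 mm from the crank hub.
- linchpin: Steel linchpin, about 70 g, upright in the parts stand. Origin: on its axis at the collar's flat underside; z up, x towards the side where the ring stands out. Below: round shank 8 mm across, 40 mm long, the last 4.5 mm tapering to 5.6 mm. Above: collar 18 mm across, 6 mm thick. Put it in with its x along the mincer's -y: the ring can only close over the shaft's free end.
- pin_tab (a point): Middle of the linchpin's flat upright grip tab, on the pin's axis 20 mm above its origin, axes as the pin's. The tab is 18 mm along x, 8 mm thick along y, from 6 to 34 mm above the origin. Grip it across y, fingertips at least 10 mm above the origin so that they clear the ring.
- ring (a joint): Angle of the ring, a loop of 4 mm wire hinged along the pin's y, 5 mm above the pin's origin; 44 mm wide over the wires, its two sides straight from 10 to 27 mm out, 36 mm to the bow. 0 = level along the pin's x, positive = swung down; shut at its stop, 1.40, bow against the shank under the shaft. Its hinge is stiff (0.14 N m, 6 to 7 N on its sides) and stays where it is left.
- ring_bow (a point): Middle of the ring's far end (bow), on the wire's centre line, 36 mm from the ring's hinge. Its x axis points away from the hinge.
- parts_stand: Fixed bamboo block 132 mm long along its x (from -65 to +67 mm), 56 mm wide, 46 mm tall; origin at its underside. The pin's hole, 11 mm across, is 45 mm towards -x; the pin's collar rests on the block's top. A spindle with two mincing plates and a cross knife, 82 mm tall in all, stands 36 mm towards +x.
- bowl: White bowl, 114 mm across, 56 mm tall, under the mincer's plate; leave alone.
- egg_timer: White egg timer, 61 mm across and tall; leave alone.
- salt_shaker: Glass salt shaker with grey top, 44 mm across, 90 mm tall; leave alone.
- pepper_mill: Dark wooden pepper mill, 58 mm across, 170 mm tall; leave alone.
- spice_jar: Spice jar with a black cap, 41 mm across, 105 mm tall; leave alone.
- fork: Steel fork lying along the worktop's front edge, 196 mm long; leave alone.
- tomato_tin: Food tin, 57 mm across, 72 mm tall; leave alone.

How it is judged:
By the outcome, as a careful person would: the job done as asked, in the order asked, and still so for the second after the job is handed in, with the robot touching nothing.
It also fails if it takes over 64 s, if anything falls off the work surface, if the arm or the gripper's body presses on something with over 40 N, if the wrist force passes 120 N, or if a joint passes its speed limit or range.

## Working session

There is one attempt and no reset: what is moved stays moved. The work goes in short steps, Python scripts to look and compute and a tool call to move; the robot and the scene stay as the last step left them, time stands still between calls to the robot, and variables do not carry over. Pictures are saved under pics/ and viewed, at most 10 in all, crops included, and the job is handed in when it is done.

Besides the shell and the picture viewer there is one more tool, called after ">>>" as name([rows], argument=value, ...), one row to a line, values as JSON. send_rows: Moves the arm, as the interface text tells. Its arguments: {"type":"object","properties":{"targets":{"type":"array"}},"required":["targets"]}

```bash
mkdir -p pics; ls
cat > h.py <<'E'
import numpy as np, cv2
from bench import arm
from scipy.spatial.transform import Rotation as R
def cloud(name,depth):
    m=arm.camera_model(name); K=np.array([[m['fx'],0,m['cx']],[0,m['fy'],m['cy']],[0,0,1.]])
    v,u=np.mgrid[0:depth.shape[0],0:depth.shape[1]]
    p=cv2.undistortPoints(np.stack([u.ravel(),v.ravel()],1).astype(float)[:,None],K,np.array(m['distortion'],float))[:,0]
    d=depth.ravel().astype(float)
    P=np.c_[p*d[:,None],d]; T=np.array(m['cam_to_world'])
    return (P@T[:3,:3].T+T[:3,3]).reshape(depth.shape+(3,))
def proj(name,P):
    m=arm.camera_model(name); K=np.array([[m['fx'],0,m['cx']],[0,m['fy'],m['cy']],[0,0,1.]])
    T=np.linalg.inv(np.array(m['cam_to_world'])); P=np.atleast_2d(P).astype(float)
    return cv2.projectPoints(P,cv2.Rodrigues(T[:3,:3])[0],T[:3,3],K,np.array(m['distortion'],float))[0][:,0]
E
python3 - <<'E'
from h import *
np.set_printoptions(precision=1,suppress=True)
for n in ['top','side']:
    im,d=arm.get_image(n); cv2.imwrite(f'pics/{n}0.png',im[:,:,::-1]); np.savez(f'{n}0.npz',im=im,d=d)
    print(n,np.array(arm.camera_model(n)['cam_to_world']).round(2).tolist(),arm.camera_model(n)['fx'])
    C=cloud(n,d)
    for t in ['mincer','crank_grip','shaft_end','linchpin','ring','parts_stand','bowl','pepper_mill']:
        for r in arm.boxes_of(n,t)[:2]:
            l,tp,w,h=r['rect']; c=C[int(tp+h/2),int(l+w/2)]
            print(t,round(r['score'],2),np.round(r['rect'],1),c)
s=arm.read_state(); print(s)
E
```

```text
pics
top [[0.01, -0.99, 0.17, 363.98], [-1.0, -0.01, -0.0, 71.07], [0.0, -0.17, -0.99, 1383.53], [0.0, 0.0, 0.0, 1.0]] 506.37769872734185
mincer 0.6 [272.1 220.8  99.9  60.3] [447.1  66.1 225. ]
crank_grip 0.75 [400.9 131.2  29.3  32.1] [ 718.9 -171.5  129.3]
crank_grip 0.65 [271.6 221.1  99.2  64.5] [440.3  68.3 223.7]
shaft_end 0.92 [273.  224.4  98.1  56.9] [442.4  66.  227.2]
linchpin 0.41 [407.5 251.7   6.6   5.5] [ 448.3 -160.8   81.1]
ring 0.6 [409.5 244.5  15.4  14.6] [ 458.6 -185.8   45.8]
ring 0.24 [403.6 247.9   8.7   8.5] [ 455.6 -158.8   48.6]
parts_stand 0.66 [398.3 212.   28.3  51.1] [ 495.2 -172.7   49.6]
pepper_mill 0.61 [400.7 131.6  30.1  29.1] [ 717.3 -168.7  144.2]
side [[0.61, -0.39, 0.69, -146.48], [-0.79, -0.32, 0.52, -471.19], [0.02, -0.86, -0.51, 613.31], [0.0, 0.0, 0.0, 1.0]] 473.1326917285715
mincer 0.6 [230.2 149.8 107.  133.2] [425.8  43.3 139.5]
crank_grip 0.56 [232.6 149.6 102.3 130.5] [426.2  43.6 143.6]
shaft_end 0.68 [231.4 151.2 105.2 129.6] [429.   43.7 137.8]
linchpin 0.67 [377.8 278.6  23.7  18.7] [ 470.4 -172.1   48.5]
linchpin 0.48 [355.5 227.3  29.4  43.5] [538.1 -87.8  58.2]
parts_stand 0.67 [363.1 254.9  59.6  71.2] [ 470.8 -178.5   44.6]
bowl 0.94 [203.  200.9  52.5  36.2] [484.1 267.4  16.5]
pepper_mill 0.85 [447.5 181.   26.6  71.8] [ 723.1 -195.3   88.9]
{'clock': 0.9, 'joints': array([ 1.6,  0.4,  0. , -0. , -1.2, -0.3]), 'joint_vel': array([-0.,  0.,  0.,  0., -0., -0.]), 'joint_efforts': array([  0. , -39.2,  18.9,   4.2,  -0. ,   0. ]), 'position': array([159.9, 604.2, 231.3]), 'ee_rot': array([ 1. , -0.1, -0. , -0. ]), 'contact_force': array([ 0.5, -0.5, -0.2]), 'wrist_torque': array([-0.,  0., -0.]), 'grasp_force': 0.0, 'gripper_width': 85.79315891948946}
```

Run:
```python
import cv2
a=cv2.imread('pics/top0.png')[190:290,250:450]; b=cv2.imread('pics/side0.png')[140:340,180:480]
cv2.imwrite('pics/t1.png',cv2.resize(a,None,fx=4,fy=4,interpolation=2)); cv2.imwrite('pics/s1.png',cv2.resize(b,None,fx=2.66,fy=2.66,interpolation=2))
```

```text
(no output)
```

View pics/t1.png

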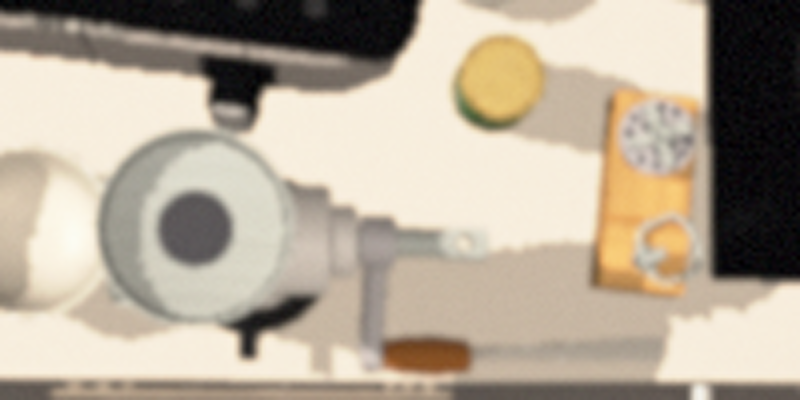

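View pics/s1.png

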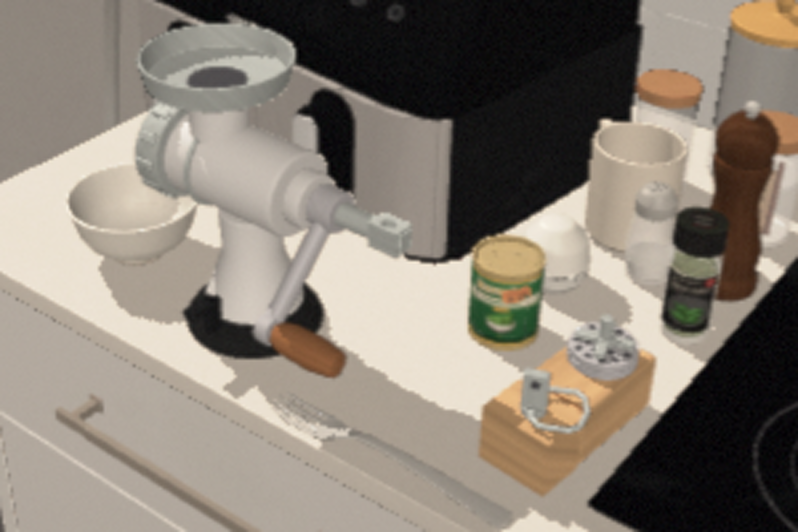

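Run:
```python
from h import *
np.set_printoptions(precision=1,suppress=True)
A={}
for n in ['top','side']:
    d=np.load(n+'0.npz')['d']; A[n]=cloud(n,d); A[n][d==0]=np.nan
def sel(n,x,y,z):
    C=A[n].reshape(-1,3); k=np.all((C>=[x[0],y[0],z[0]])&(C<=[x[1],y[1],z[1]]),1); return C[k]
for n in A:
    print('==',n)
    S=sel(n,(400,600),(-230,-110),(40,52)); r=cv2.minAreaRect(S[:,:2].astype(np.float32)); print('stand',len(S),r,np.median(S[:,2]))
    P=sel(n,(410,490),(-230,-110),(56,95)); print('pin',len(P)); print(P[:40])
    T=sel(n,(350,560),(0,150),(217,235)); print('tray',len(T),cv2.minEnclosingCircle(T[:,:2].astype(np.float32)),T[:,2].mean())
    H=sel(n,(425,480),(-115,-40),(120,160)); print('shaft',len(H)); 
    print(H[np.argsort(H[:,1])][:60:2])
    H=H[(H[:,2]>140)&(H[:,1]>-100)]
    for y in range(-100,-40,5):
        q=H[(H[:,1]>=y)&(H[:,1]<y+5)]
        if len(q): print(y,len(q),q[:,0].min(),q[:,0].mean(),q[:,0].max(),q[:,2].mean())
    print(arm.boxes_of(n,'pin_tab')[:2],arm.boxes_of(n,'shaft_hole')[:2]) if n=='x' else 0
```

```text
== top
stand 640 ((495.94586181640625, -175.70599365234375), (64.11510467529297, 132.6158447265625), 84.37953186035156) 47.2832675574241
pin 67
[[ 486.7 -181.9   56. ]
 [ 478.6 -181.3   58.4]
 [ 478.6 -183.8   59.1]
 [ 478.5 -188.9   59.7]
 [ 476.1 -176.3   56.6]
 [ 476.1 -186.6   57.9]
 [ 476.  -189.1   58.3]
 [ 476.2 -192.2   56.3]
 [ 473.5 -171.    56.6]
 [ 470.8 -168.3   56.4]
 [ 470.8 -194.3   58.3]
 [ 470.6 -196.3   61.4]
 [ 468.1 -162.8   57.7]
 [ 468.2 -196.7   58.9]
 [ 468.4 -199.9   56.2]
 [ 465.5 -162.8   57. ]
 [ 465.5 -199.2   59.5]
 [ 462.6 -198.4   63.2]
 [ 460.3 -160.2   56.4]
 [ 460.4 -199.6   56.9]
 [ 460.5 -202.2   56.9]
 [ 457.6 -162.4   58.1]
 [ 457.7 -167.9   57.2]
 [ 456.5 -172.6   74.1]
 [ 455.8 -173.2   84.6]
 [ 457.9 -202.3   56.2]
 [ 455.1 -160.1   56.2]
 [ 455.  -165.2   57.3]
 [ 453.8 -167.1   75.4]
 [ 453.6 -169.1   79. ]
 [ 453.3 -170.9   82.8]
 [ 453.4 -173.6   82.4]
 [ 451.5 -160.    71.2]
 [ 450.6 -160.3   84.5]
 [ 450.9 -163.5   81.1]
 [ 450.9 -166.1   80.5]
 [ 451.  -169.    79. ]
 [ 450.8 -170.9   82.8]
 [ 450.7 -173.2   84.3]
 [ 450.9 -176.5   80
[... 2221 characters left out ...]
 [448.5 -55.3 145.3]
 [456.1 -55.1 125.9]
 [440.1 -55.  136.4]
 [449.5 -54.9 135.9]
 [452.6 -54.7 142.9]
 [449.6 -54.6 142.3]
 [447.4 -54.6 125.8]
 [443.8 -54.5 138.6]
 [444.1 -54.1 142.7]
 [441.9 -53.9 128.4]
 [454.5 -53.9 128.5]
 [453.8 -53.8 144.1]
 [441.7 -53.5 145.8]
 [445.1 -53.3 144. ]
 [448.6 -53.1 142.1]
 [443.2 -52.7 136. ]
 [440.5 -52.6 130.8]
 [452.6 -52.3 144.1]]
-60 6 444.7502524898762 448.31607684914576 452.87326750773457 142.34772985875597
-55 29 439.2279996337503 447.57697875126235 458.5239821066948 143.5033700087487
-50 14 439.2291226455699 448.32814464404237 457.8888339589423 143.8771040979103
-45 13 440.0741612019102 448.03914506886605 458.0166547709068 143.97699729479567
```

Run:
```python
from h import *
from scipy.optimize import least_squares
np.set_printoptions(precision=2,suppress=True)
for n in ['top','side']:
    d=np.load(n+'0.npz')['d']; C=cloud(n,d)[d>0].reshape(-1,3)
    k=lambda lo,hi:C[np.all((C>=lo)&(C<=hi),1)]
    z0=np.median(k([470,-195,40],[520,-160,52])[:,2]); 
    T=k([425,-190,z0+20],[475,-150,z0+40]); print(n,'z0',z0,'tab',len(T),cv2.minAreaRect(T[:,:2].astype(np.float32)),T[:,:2].mean(0))
    Rg=k([425,-215,z0+4.5],[500,-140,z0+14]); Rg=Rg[np.hypot(*(Rg[:,:2]-T[:,:2].mean(0)).T)>14]
    s=np.array([[0,9],[10,20],[27,20],[33,14],[36,5],[36,-5],[33,-14],[27,-20],[10,-20],[0,-9]],float)
    W=np.concatenate([np.linspace(s[i],s[i+1],12) for i in range(9)])
    def f(p):
        c,q=np.cos(p[2]),np.sin(p[2]); r=W[:,0]*np.cos(p[3])
        M=np.c_[p[0]+c*r-q*W[:,1],p[1]+q*r+c*W[:,1],z0+5-W[:,0]*np.sin(p[3])+p[4]]
        return np.linalg.norm(Rg[:,None]-M[None],axis=2).min(1)
    best=min((least_squares(f,[*T[:,:2].mean(0),y,0,0],loss='soft_l1') for y in (-.4,-.8,-1.2)),key=lambda r:r.cost)
    print('ring',len(Rg),best.x[:2],np.degrees(best.x[2]),'angle',best.x[3],best.x[4],'rms',np.sqrt((best.fun**2).mean()))
s=arm.read_state(); print(s['ee_rot'],R.from_quat(s['ee_rot']).as_matrix(),s['position'])
```

```text
top z0 47.61662754348799 tab 23 ((450.283447265625, -167.13818359375), (7.517909049987793, 17.801156997680664), 21.77167510986328) [ 450.38 -166.89]
ring 74 [ 450.14 -166.61] -64.59911932320584 angle -0.11000566744154033 0.7433696323594414 rms 8.78315087170876
side z0 45.85059096724905 tab 85 ((444.7404479980469, -168.81642150878906), (9.258116722106934, 17.551422119140625), 17.889097213745117) [ 443.9  -169.21]
ring 95 [ 443.88 -168.9 ] -63.1935333508506 angle -0.089750763009778 0.16284835211272244 rms 4.427892613794116
[ 0.99 -0.13 -0.   -0.  ] [[ 0.97 -0.26 -0.  ]
 [-0.26 -0.97  0.  ]
 [-0.   -0.   -1.  ]] [159.92 604.19 231.33]
```

```bash
cat >> h.py <<'E'
def plan(wps,dry=None):
    """wps: list of (xyz, tool-x yaw deg, n rows); prints tool-frame rows from the present pose (tool down)"""
    s=arm.read_state(); p=s['position'].copy(); M=R.from_quat(s['ee_rot']).as_matrix()
    if dry is not None: p=np.array(dry[0],float); M=yawM(dry[1])
    for q,yaw,n in wps:
        T=yawM(yaw); rv=R.from_matrix(M.T@T).as_rotvec(degrees=True)/n; st=(np.array(q,float)-p)/n
        for i in range(n):
            d=M.T@st/10; print('x %.2f y %.2f z %.2f | a %.2f %.2f %.2f'%(*d,*rv)); M=M@R.from_rotvec(rv,degrees=True).as_matrix()
        p=np.array(q,float); print('--',q)
def yawM(y):
    c,s=np.cos(np.radians(y)),np.sin(np.radians(y)); return np.array([[c,s,0],[s,-c,0],[0,0,-1.]])
def st():
    s=arm.read_state(); M=R.from_quat(s['ee_rot']).as_matrix()
    print('t %.2f'%s['clock'],'p',s['position'].round(1),'yaw %.2f'%np.degrees(np.arctan2(M[1,0],M[0,0])),'tilt',(np.degrees(M[:2,2])).round(2),'F',s['contact_force'].round(1),'Tq',s['wrist_torque'].round(2),'w %.1f'%s['gripper_width'],'g %.1f'%s['grasp_force'],'j',s['joints'].round(2))
E
python3 -c "
from h import *
plan([((200,560,300),-67,8),((400,250,330),-67,10),((447.3,-168,330),-67,11),((447.3,-168,120),-67,6)])"
```

```text
x 0.63 y 0.41 z -0.86 | a -0.00 0.00 6.52
x 0.67 y 0.33 z -0.86 | a -0.00 0.00 6.52
x 0.70 y 0.25 z -0.86 | a -0.00 0.00 6.52
x 0.73 y 0.17 z -0.86 | a -0.00 0.00 6.52
x 0.74 y 0.09 z -0.86 | a -0.00 0.00 6.52
x 0.75 y 0.00 z -0.86 | a -0.00 0.00 6.52
x 0.74 y -0.08 z -0.86 | a -0.00 0.00 6.52
x 0.73 y -0.16 z -0.86 | a -0.00 0.00 6.52
-- (200, 560, 300)
x 3.64 y -0.63 z -0.30 | a 0.00 -0.00 -0.00
x 3.64 y -0.63 z -0.30 | a 0.00 -0.00 -0.00
x 3.64 y -0.63 z -0.30 | a 0.00 -0.00 -0.00
x 3.64 y -0.63 z -0.30 | a 0.00 -0.00 -0.00
x 3.64 y -0.63 z -0.30 | a 0.00 -0.00 -0.00
x 3.64 y -0.63 z -0.30 | a 0.00 -0.00 -0.00
x 3.64 y -0.63 z -0.30 | a 0.00 -0.00 -0.00
x 3.64 y -0.63 z -0.30 | a 0.00 -0.00 -0.00
x 3.64 y -0.63 z -0.30 | a 0.00 -0.00 -0.00
x 3.64 y -0.63 z -0.30 | a 0.00 -0.00 -0.00
-- (400, 250, 330)
x 3.67 y 1.09 z -0.00 | a -0.00 0.00 -0.00
x 3.67 y 1.09 z -0.00 | a -0.00 0.00 -0.00
x 3.67 y 1.09 z -0.00 | a -0.00 0.00 -0.00
x 3.67 y 1.09 z -0.00 | a -0.00 0.00 -0.00
x 3.67 y 1.09 z -0.00 | a -0.00 0.00 -0.00
x 3.67 y 1.09 z -0.00 | a -0.00 0.00 -0.00
x 3.67 y 1.09 z -0.00 | a -0.00 0.00 -0.00
x 3.67 y 1.09 z -0.00 | a -0.00 0.00 -0.00
x 3.67 y 1.09 z -0.00 | a -0.00 0.00 -0.00
x 3.67 y 1.09 z -0.00 | a -0.00 0.00 -0.00
x 3.67 y 1.09 z -0.00 | a -0.00 0.00 -0.00
-- (447.3, -168, 330)
x -0.00 y -0.00 z 3.50 | a -0.00 0.00 -0.00
x -0.00 y -0.00 z 3.50 | a -0.00 0.00 -0.00
x -0.00 y -0.00 z 3.50 | a -0.00 0.00 -0.00
x -0.00 y -0.00 z 3.50 | a -0.00 0.00 -0.00
x -0.00 y -0.00 z 3.50 | a -0.00 0.00 -0.00
x -0.00 y -0.00 z 3.50 | a -0.00 0.00 -0.00
-- (447.3, -168, 120)
```

>>> send_rows([
  {"x":0.65,"y":0.35,"z":-0.9,"ax":0,"ay":0,"az":6.5,"gripper":0.0},
  {"x":0.7,"y":0.3,"z":-0.9,"ax":0,"ay":0,"az":6.5,"gripper":0.0},
  {"x":0.7,"y":0.2,"z":-0.9,"ax":0,"ay":0,"az":6.5,"gripper":0.0},
  {"x":0.7,"y":0.1,"z":-0.9,"ax":0,"ay":0,"az":6.5,"gripper":0.0},
  {"x":0.7,"y":0.1,"z":-0.9,"ax":0,"ay":0,"az":6.5,"gripper":0.0},
])

```text
clock: 1.32
position: [186.1, 578.4, 276.7]
ee_rot: [0.915, -0.404, 0.0, 0.0]
contact_force: [0.3, 0.1, -0.7]
gripper_width: 42.6
grasp_force: 0.0
```

>>> send_rows([
  {"x":0.7,"y":0,"z":-0.9,"ax":0,"ay":0,"az":6.5,"gripper":0.0},
  {"x":0.7,"y":0,"z":-0.9,"ax":0,"ay":0,"az":6.5,"gripper":0.0},
  {"x":0.7,"y":-0.1,"z":-0.9,"ax":0,"ay":0,"az":6.5,"gripper":0.0},
  {"x":3.6,"y":-0.6,"z":-0.3,"ax":0,"ay":0,"az":0,"gripper":0.0},
  {"x":3.6,"y":-0.6,"z":-0.3,"ax":0,"ay":0,"az":0,"gripper":0.0},
])

```text
clock: 1.73
position: [238.4, 500.7, 309.3]
ee_rot: [0.835, -0.55, -0.0, -0.0]
contact_force: [0.3, -0.5, -1.0]
gripper_width: 42.6
grasp_force: 0.0
```

>>> send_rows([
  {"x":3.7,"y":-0.6,"z":-0.3,"gripper":0.0},
  {"x":3.7,"y":-0.6,"z":-0.3,"gripper":0.0},
  {"x":3.7,"y":-0.6,"z":-0.3,"gripper":0.0},
  {"x":3.7,"y":-0.6,"z":-0.3,"gripper":0.0},
  {"x":3.7,"y":-0.6,"z":-0.3,"gripper":0.0},
])

```text
$.targets[0]: bad value
```

>>> send_rows([
  {"x":3.7,"y":-0.7,"z":-0.3,"gripper":0.0},
  {"x":3.7,"y":-0.7,"z":-0.3,"gripper":0.0},
  {"x":3.7,"y":-0.7,"z":0,"gripper":0.0},
  {"x":3.7,"y":1.1,"z":0,"gripper":0.0},
  {"x":3.7,"y":1.1,"z":0,"gripper":0.0},
])

```text
$.targets[0]: bad value
```

>>> send_rows([
  {"x":3.7,"y":1.1,"z":0,"gripper":0.0},
  {"x":3.7,"y":1.1,"z":0,"gripper":0.0},
  {"x":3.7,"y":1.1,"z":0,"gripper":0.0},
  {"x":3.7,"y":1.1,"z":0,"gripper":0.0},
  {"x":3.7,"y":1.1,"z":0,"gripper":0.0},
])

```text
$.targets[0]: bad value
```

```bash
python3 -c "
from h import *
st(); plan([((447.3,-168,330),-67,4),((447.3,-168,120),-67,6)])"
```

```text
t 1.73 p [238.4 500.7 309.3] yaw -66.73 tilt [0.   0.01] F [ 0.3 -0.5 -1. ] Tq [ 0.04 -0.04  0.04] w 42.6 g 0.0 j [ 1.42  0.22 -0.03  0.   -1.32 -1.01]
x 17.42 y 1.81 z -0.52 | a -0.00 0.00 0.07
x 17.42 y 1.79 z -0.52 | a -0.00 0.00 0.07
x 17.43 y 1.77 z -0.52 | a -0.00 0.00 0.07
x 17.43 y 1.75 z -0.52 | a -0.00 0.00 0.07
-- (447.3, -168, 330)
x -0.00 y -0.00 z 3.50 | a 0.00 0.00 0.00
x -0.00 y -0.00 z 3.50 | a 0.00 0.00 0.00
x -0.00 y -0.00 z 3.50 | a 0.00 0.00 0.00
x -0.00 y -0.00 z 3.50 | a 0.00 0.00 0.00
x -0.00 y -0.00 z 3.50 | a 0.00 0.00 0.00
x -0.00 y -0.00 z 3.50 | a 0.00 0.00 0.00
-- (447.3, -168, 120)
```

All fields are needed in each row.

>>> send_rows([
  {"x":3.7,"y":-0.6,"z":-0.3,"ax":0,"ay":0,"az":0,"gripper":0.0},
  {"x":3.7,"y":-0.6,"z":-0.3,"ax":0,"ay":0,"az":0,"gripper":0.0},
  {"x":3.7,"y":-0.6,"z":-0.3,"ax":0,"ay":0,"az":0,"gripper":0.0},
  {"x":3.7,"y":-0.6,"z":-0.3,"ax":0,"ay":0,"az":0,"gripper":0.0},
  {"x":3.7,"y":-0.6,"z":-0.3,"ax":0,"ay":0,"az":0,"gripper":0.0},
])

```text
clock: 2.15
position: [339.3, 340.8, 324.8]
ee_rot: [0.835, -0.55, -0.0, -0.0]
contact_force: [1.3, 0.8, 1.5]
gripper_width: 42.7
grasp_force: 0.0
```

>>> send_rows([
  {"x":3.7,"y":-0.7,"z":-0.3,"ax":0,"ay":0,"az":0,"gripper":0.0},
  {"x":3.7,"y":-0.7,"z":-0.3,"ax":0,"ay":0,"az":0,"gripper":0.0},
  {"x":3.7,"y":-0.7,"z":0,"ax":0,"ay":0,"az":0,"gripper":0.0},
  {"x":3.7,"y":1.1,"z":0,"ax":0,"ay":0,"az":0,"gripper":0.0},
  {"x":3.7,"y":1.1,"z":0,"ax":0,"ay":0,"az":0,"gripper":0.0},
])

```text
clock: 2.57
position: [411.2, 170.4, 330.2]
ee_rot: [0.835, -0.551, 0.0, 0.0]
contact_force: [0.9, -0.5, 0.1]
gripper_width: 42.7
grasp_force: 0.0
```

>>> send_rows([
  {"x":3.7,"y":1.1,"z":0,"ax":0,"ay":0,"az":0,"gripper":0.0},
  {"x":3.7,"y":1.1,"z":0,"ax":0,"ay":0,"az":0,"gripper":0.0},
  {"x":3.7,"y":1.1,"z":0,"ax":0,"ay":0,"az":0,"gripper":0.0},
  {"x":3.7,"y":1.1,"z":0,"ax":0,"ay":0,"az":0,"gripper":0.0},
  {"x":3.7,"y":1.1,"z":0,"ax":0,"ay":0,"az":0,"gripper":0.0},
])

```text
clock: 2.98
position: [432.6, -21.5, 330.8]
ee_rot: [0.835, -0.55, 0.0, -0.001]
contact_force: [1.5, -0.6, -0.2]
gripper_width: 42.4
grasp_force: 0.0
```

```bash
python3 -c "
from h import *
st(); plan([((447.3,-168,330),-67,5),((447.3,-168,120),-67,6)])"
```

```text
t 2.98 p [432.6 -21.5 330.8] yaw -66.80 tilt [0.08 0.02] F [ 1.5 -0.6 -0.2] Tq [ 0.03 -0.12  0.01] w 42.4 g 0.0 j [ 0.33 -0.01 -0.25  0.   -1.34  0.08]
x 2.81 y 0.88 z 0.02 | a -0.02 -0.00 0.04
x 2.81 y 0.88 z 0.02 | a -0.02 -0.00 0.04
x 2.81 y 0.88 z 0.02 | a -0.02 -0.00 0.04
x 2.81 y 0.88 z 0.02 | a -0.02 -0.00 0.04
x 2.81 y 0.88 z 0.02 | a -0.02 -0.00 0.04
-- (447.3, -168, 330)
x -0.00 y -0.00 z 3.50 | a 0.00 -0.00 0.00
x -0.00 y -0.00 z 3.50 | a 0.00 -0.00 0.00
x -0.00 y -0.00 z 3.50 | a 0.00 -0.00 0.00
x -0.00 y -0.00 z 3.50 | a 0.00 -0.00 0.00
x -0.00 y -0.00 z 3.50 | a 0.00 -0.00 0.00
x -0.00 y -0.00 z 3.50 | a 0.00 -0.00 0.00
-- (447.3, -168, 120)
```

>>> send_rows([
  {"x":2.8,"y":0.9,"z":0,"ax":0,"ay":0,"az":0,"gripper":0.0},
  {"x":2.8,"y":0.9,"z":0,"ax":0,"ay":0,"az":0,"gripper":0.0},
  {"x":2.8,"y":0.9,"z":0,"ax":0,"ay":0,"az":0,"gripper":0.0},
  {"x":2.8,"y":0.9,"z":0,"ax":0,"ay":0,"az":0,"gripper":0.0},
  {"x":2.8,"y":0.9,"z":0,"ax":0,"ay":0,"az":0,"gripper":0.0},
])

```text
clock: 3.4
position: [446.4, -167.6, 330.6]
ee_rot: [0.835, -0.551, 0.0, -0.0]
contact_force: [0.8, 0.6, -0.4]
gripper_width: 43.0
grasp_force: 0.0
```

>>> send_rows([
  {"x":0,"y":0,"z":3.5,"ax":0,"ay":0,"az":0,"gripper":0.0},
  {"x":0,"y":0,"z":3.5,"ax":0,"ay":0,"az":0,"gripper":0.0},
  {"x":0,"y":0,"z":3.5,"ax":0,"ay":0,"az":0,"gripper":0.0},
  {"x":0,"y":0,"z":3.5,"ax":0,"ay":0,"az":0,"gripper":0.0},
  {"x":0,"y":0,"z":3.5,"ax":0,"ay":0,"az":0,"gripper":0.0},
])

```text
clock: 3.82
position: [446.5, -166.3, 154.3]
ee_rot: [0.835, -0.551, 0.001, -0.0]
contact_force: [-0.3, 0.3, -0.6]
gripper_width: 42.3
grasp_force: 0.0
```

>>> send_rows([
  {"x":0,"y":0,"z":2.0,"ax":0,"ay":0,"az":0,"gripper":0.0},
  {"x":0,"y":0,"z":0,"ax":0,"ay":0,"az":0,"gripper":0.0},
  {"x":0,"y":0,"z":0,"ax":0,"ay":0,"az":0,"gripper":0.0},
])

```text
clock: 4.07
position: [446.6, -166.3, 135.2]
ee_rot: [0.835, -0.55, -0.001, 0.001]
contact_force: [0.2, -0.1, 0.7]
gripper_width: 42.6
grasp_force: 0.0
```

```bash
python3 -c "
from h import *
st()
im,d=arm.get_image('side'); np.savez('side1.npz',im=im,d=d)
cv2.imwrite('pics/s2.png',cv2.resize(im[180:340,310:470,::-1],None,fx=3.7,fy=3.7,interpolation=2))
print(proj('side',arm.read_state()['position']))
C=cloud('side',d)
x=C[C[...,2]>95]
"
```

```text
t 4.07 p [ 446.6 -166.3  135.2] yaw -66.80 tilt [-0.1  -0.03] F [ 0.2 -0.1  0.7] Tq [-0.05 -0.08 -0.01] w 42.6 g 0.0 j [-0.01  0.23 -0.48  0.   -0.86  0.42]
[[384.04661981 252.57019954]]
```

View pics/s2.png

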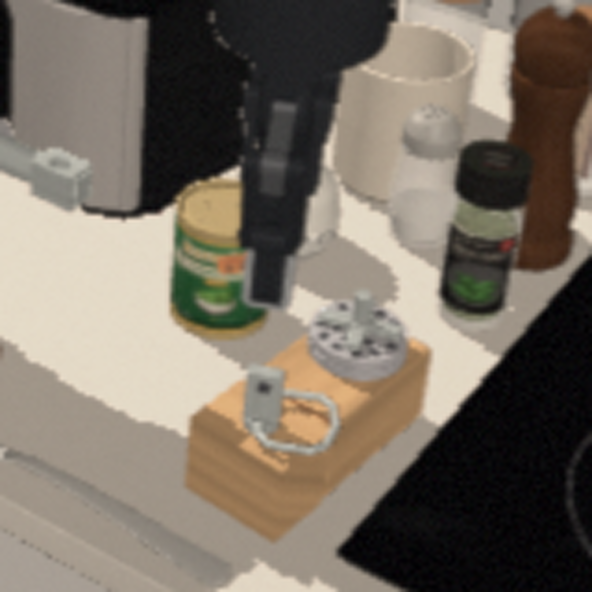

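```bash
python3 -c "
from h import *
p=np.array([446.6,-166.3,80.]); print('tabtop',proj('side',p))
ty=np.array([-.919,-.394,0])
for o in (21.3,35): 
  for dz in (0,5,8): print(o,dz,proj('side',np.array([446.6,-166.3,135.2+dz])+ty*o))
d=np.load('side1.npz')['d'];C=cloud('side',d)
F=C[252:264,374:392].reshape(-1,3);F=F[(F[:,2]>125)&(F[:,2]<165)&(F[:,0]<470)]
import sys;np.set_printoptions(precision=1,suppress=True)
q=F-[446.6,-166.3,0];print(len(F));print(np.c_[q[:,:2]@ty[:2],q[:,:2]@[.394,-.919],F[:,2]][::6])
"
```

```text
tabtop [[380.99637552 278.77816326]]
21.3 0 [[381.97883465 260.76125951]]
21.3 5 [[382.227731   258.35232759]]
21.3 8 [[382.37782131 256.89949751]]
35 0 [[380.86867789 265.62134711]]
35 5 [[381.11769708 263.1928061 ]]
35 8 [[381.26787318 261.72803424]]
152
[[ 28.2 -10.7 156. ]
 [ 35.9  -0.4 163.4]
 [ 28.    8.7 159.6]
 [ 35.7  -3.4 160.7]
 [ 35.2   6.1 162.2]
 [ 36.7  -6.4 158.8]
 [ 37.1   3.3 161. ]
 [ 28.5 -10.2 150.3]
 [ 36.4   0.2 157.9]
 [ 29.5   9.3 154.8]
 [ 36.3  -2.9 155.2]
 [ 37.5   6.8 158. ]
 [ 36.4  -5.9 152.7]
 [ 37.6   3.8 155.4]
 [ 28.8  -9.7 144.4]
 [ 33.9   0.5 150.1]
 [ 29.6   9.9 148.8]
 [ 34.6  -2.5 148. ]
 [ 36.4   7.3 151.2]
 [ 35.   -4.  146. ]
 [ 35.1   5.7 148. ]
 [ 29.5  -5.9 139.5]
 [ 36.5   4.4 146.7]
 [ 30.4  -4.  138.5]
 [ 28.6   5.7 139.1]
 [ 31.2   7.6 139.3]]
```

>>> send_rows([
  {"x":0.15,"y":0.3,"z":2.0,"ax":0,"ay":0,"az":0,"gripper":0.0},
  {"x":0,"y":0,"z":2.0,"ax":0,"ay":0,"az":0,"gripper":0.0},
  {"x":0,"y":0,"z":2.0,"ax":0,"ay":0,"az":0,"gripper":0.0},
  {"x":0,"y":0,"z":1.6,"ax":0,"ay":0,"az":0,"gripper":0.0},
  {"x":0,"y":0,"z":0,"ax":0,"ay":0,"az":0,"gripper":0.0},
])

```text
clock: 4.53
position: [444.2, -168.6, 58.8]
ee_rot: [0.835, -0.551, -0.001, 0.0]
contact_force: [-0.4, -0.4, -0.6]
gripper_width: 42.8
grasp_force: 0.0
```

>>> send_rows([
  {"x":0,"y":0,"z":0,"ax":0,"ay":0,"az":0,"gripper":0.6},
  {"x":0,"y":0,"z":0,"ax":0,"ay":0,"az":0,"gripper":0.6},
  {"x":0,"y":0,"z":0,"ax":0,"ay":0,"az":0,"gripper":0.7},
  {"x":0,"y":0,"z":0,"ax":0,"ay":0,"az":0,"gripper":0.7},
])

```text
clock: 4.87
position: [445.6, -168.7, 60.8]
ee_rot: [0.835, -0.551, 0.001, -0.001]
contact_force: [0.4, 0.4, 0.2]
gripper_width: 13.0
grasp_force: 0.0
```

```bash
python3 -c "
from h import *
st()
im,d=arm.get_image('side'); np.savez('side2.npz',im=im,d=d)
cv2.imwrite('pics/s3.png',cv2.resize(im[220:320,340:440,::-1],None,fx=5,fy=5,interpolation=2))
"
```

```text
t 4.87 p [ 445.6 -168.7   60.8] yaw -66.81 tilt [ 0.18 -0.01] F [0.4 0.4 0.2] Tq [-0.02 -0.04  0.  ] w 13.0 g 0.0 j [-0.02  0.34 -0.57  0.   -0.65  0.42]
```

View pics/s3.png

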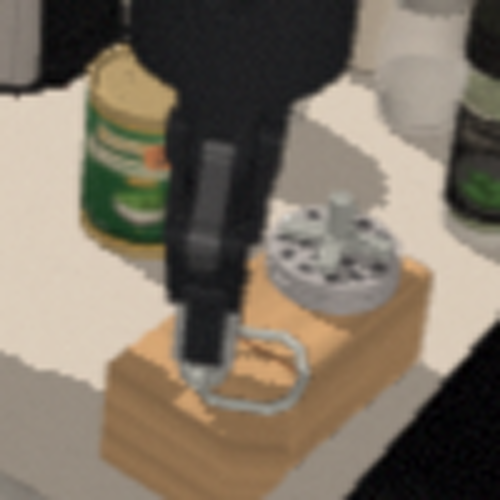

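>>> send_rows([
  {"x":0,"y":0,"z":0,"ax":0,"ay":0,"az":0,"gripper":0.8},
  {"x":0,"y":0,"z":0,"ax":0,"ay":0,"az":0,"gripper":1},
  {"x":0,"y":0,"z":0,"ax":0,"ay":0,"az":0,"gripper":1},
  {"x":0,"y":0,"z":0,"ax":0,"ay":0,"az":0,"gripper":1},
])

```text
clock: 5.25
position: [445.7, -168.6, 60.1]
ee_rot: [0.835, -0.55, 0.001, -0.001]
contact_force: [0.8, 3.3, 6.0]
gripper_width: 6.0
grasp_force: 60.4
```

```bash
python3 -c "
from h import *
st()"
```

```text
t 5.25 p [ 445.7 -168.6   60.1] yaw -66.79 tilt [ 0.15 -0.02] F [0.8 3.3 6. ] Tq [ 0.55 -0.29 -0.03] w 6.0 g 60.4 j [-0.02  0.34 -0.57  0.   -0.65  0.42]
```

```bash
python3 -c "
from h import *
np.set_printoptions(precision=1,suppress=True)
z=np.load('side1.npz');im,d=z['im'],z['d']
def at(n,u,v,z):
    m=arm.camera_model(n);K=np.array([[m['fx'],0,m['cx']],[0,m['fy'],m['cy']],[0,0,1.]]);T=np.array(m['cam_to_world'])
    p=cv2.undistortPoints(np.array([[[u,v]]],float),K,np.array(m['distortion'],float))[0,0];r=T[:3,:3]@[*p,1];return T[:3,3]+r*(z-T[2,3])/r[2]
print('hole side',at('side',326.8,223.2,145),'top',at('top',365.5,250.2,145))
print(im[214:238,314:340].mean(2).astype(int))
cv2.imwrite('pics/s4.png',cv2.resize(im[205:245,305:345,::-1],None,fx=14,fy=14,interpolation=0))
plan([((445.7,-168.6,230),-66.8,5),((448.6,-41,230),-91.5,5)])
"
```

```text
hole side [450.5 -42.  145. ] top [452.9 -40.6 145. ]
[[120 121 120 121 121 122 123 123 124 124 125 125 127 126 127 130 132 131
  133 133 134 133 134 135 134 135]
 [125 121 120 122 122 121 122 123 124 124 125 125 124 126 128 130 130 132
  133 132 134 132 134 134 134 135]
 [123 119 121 123 121 121 122 123 123 125 124 125 125 127 128 129 130 132
  131 133 133 134 133 134 134 134]
 [121 120 122 123 122 121 122 123 124 124 125 125 124 126 128 129 130 131
  133 132 133 133 134 133 133 135]
 [124 127 123 122 122 121 123 122 124 124 127 125 126 127 128 131 130 133
  134 133 133 134 134 134 134 135]
 [132 127 125 131 122 122 126 122 127 132 133 132 132 126 128 128 131 133
  134 135 133 134 134 134 135 134]
 [138 136 132 129 125 129 145 133 148 179 176 173 170 140 134 130 132 132
  134 134 134 135 134 134 136 135]
 [147 143 140 136 135 147 173 174 175 181 180 180 178 174 170 140 137 133
  134 134 134 134 134 134 134 136]
 [147 148 147 145 146 161 178 177 176 171 162 159 167 173 177 177 171 143
  140 140 134 135 135 134 135 136]
 [146 147 148 149 154 164 175 176 171 151 136 140 147 153 164 183
[... 1350 characters left out ...]
]
 [216 215 215 213 214 215 216 214 215 214 211 202 183 156 141 147 179 183
   95  57  58  61  68  86  96 101]
 [214 215 215 215 215 213 215 215 214 214 214 213 211 205 191 195 209 211
  186 120  90  81  80  75  49  44]]
x 0.00 y -0.01 z -3.40 | a -0.03 -0.02 0.00
x 0.00 y -0.01 z -3.40 | a -0.03 -0.02 0.00
x 0.00 y -0.00 z -3.40 | a -0.03 -0.02 0.00
x 0.00 y -0.00 z -3.40 | a -0.03 -0.02 0.00
x 0.00 y -0.00 z -3.40 | a -0.03 -0.02 0.00
-- (445.7, -168.6, 230)
x -2.32 y -1.06 z -0.00 | a 0.00 0.00 4.94
x -2.41 y -0.85 z -0.00 | a 0.00 0.00 4.94
x -2.47 y -0.64 z -0.00 | a 0.00 0.00 4.94
x -2.52 y -0.43 z -0.00 | a 0.00 0.00 4.94
x -2.54 y -0.21 z -0.00 | a 0.00 0.00 4.94
-- (448.6, -41, 230)
```

View pics/s4.png

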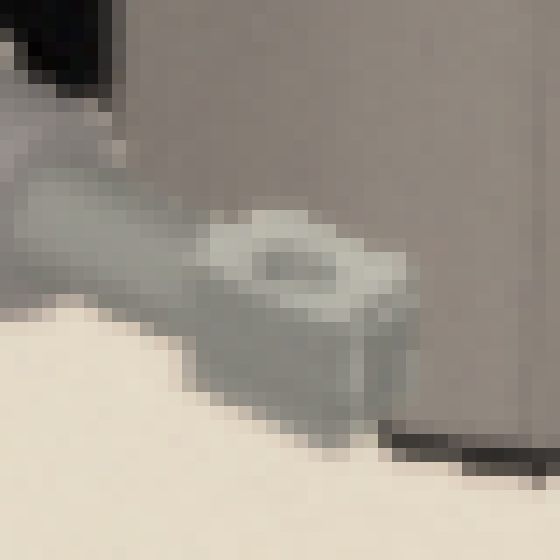

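>>> send_rows([
  {"x":0,"y":0,"z":-2.5,"ax":0,"ay":0,"az":0,"gripper":1},
  {"x":0,"y":0,"z":-3.5,"ax":0,"ay":0,"az":0,"gripper":1},
  {"x":0,"y":0,"z":-3.5,"ax":0,"ay":0,"az":0,"gripper":1},
  {"x":0,"y":0,"z":-3.5,"ax":0,"ay":0,"az":0,"gripper":1},
  {"x":0,"y":0,"z":-4.0,"ax":0,"ay":0,"az":0,"gripper":1},
])

```text
clock: 5.67
position: [442.4, -168.4, 229.4]
ee_rot: [0.835, -0.551, -0.002, 0.001]
contact_force: [0.6, -0.5, -0.8]
gripper_width: 6.6
grasp_force: 59.9
```

>>> send_rows([
  {"x":-2.3,"y":-1.05,"z":0,"ax":0,"ay":0,"az":4.95,"gripper":1},
  {"x":-2.4,"y":-0.85,"z":0,"ax":0,"ay":0,"az":4.95,"gripper":1},
  {"x":-2.45,"y":-0.65,"z":0,"ax":0,"ay":0,"az":4.95,"gripper":1},
  {"x":-2.5,"y":-0.45,"z":0,"ax":0,"ay":0,"az":4.95,"gripper":1},
  {"x":-2.5,"y":-0.2,"z":0,"ax":0,"ay":0,"az":4.95,"gripper":1},
])

```text
clock: 6.08
position: [446.5, -41.3, 228.6]
ee_rot: [-0.695, 0.719, 0.001, -0.001]
contact_force: [0.4, -0.4, -2.1]
gripper_width: 6.8
grasp_force: 59.9
```

>>> send_rows([
  {"x":0,"y":0,"z":0,"ax":0,"ay":0,"az":0,"gripper":1},
  {"x":0,"y":0,"z":0,"ax":0,"ay":0,"az":0,"gripper":1},
])

```text
clock: 6.25
position: [446.9, -41.4, 228.6]
ee_rot: [-0.698, 0.716, 0.001, -0.001]
contact_force: [0.1, -1.1, -0.2]
gripper_width: 6.1
grasp_force: 59.9
```

```bash
python3 -c "
from h import *
st()
for n in ('side','top'):
    im,d=arm.get_image(n); np.savez(n+'3.npz',im=im,d=d)
    p=arm.read_state()['position']; u=proj(n,[p-[0,0,14+20],[448.9,-41,145]]); print(n,u)
    if n=='side': cv2.imwrite('pics/s5.png',cv2.resize(im[150:250,280:380,::-1],None,fx=5.5,fy=5.5,interpolation=2))
plan([((448.9,-41,200),-91.5,3)])
"
```

```text
t 6.25 p [446.9 -41.4 228.6] yaw -91.42 tilt [-0.13 -0.02] F [ 0.1 -1.1 -0.2] Tq [-0.05 -0.04  0.02] w 6.1 g 59.9 j [ 0.27  0.08 -0.4  -0.   -1.09 -0.3 ]
side [[326.28767178 200.53986067]
 [325.83520831 223.38185234]]
top [[368.22740946 251.18834238]
 [365.67846002 251.84731439]]
x -0.05 y -0.06 z 0.96 | a 0.03 -0.01 -0.02
x -0.05 y -0.06 z 0.96 | a 0.03 -0.01 -0.02
x -0.05 y -0.06 z 0.96 | a 0.03 -0.01 -0.02
-- (448.9, -41, 200)
```

View pics/s5.png

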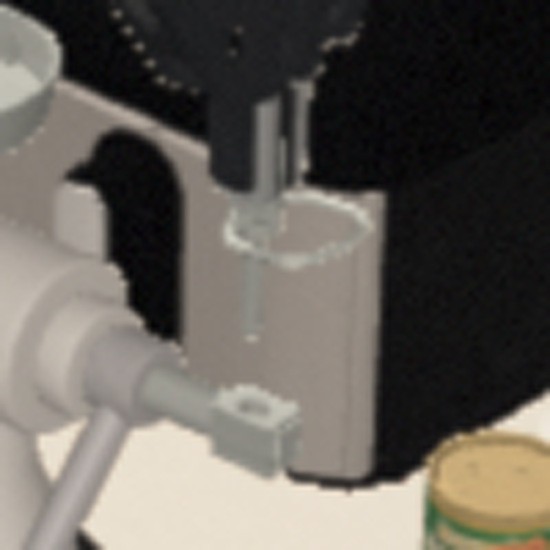

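>>> send_rows([
  {"x":-0.05,"y":-0.2,"z":0.8,"ax":0,"ay":0,"az":0,"gripper":1},
  {"x":0,"y":0,"z":0.9,"ax":0,"ay":0,"az":0,"gripper":1},
  {"x":0,"y":0,"z":0.8,"ax":0,"ay":0,"az":0,"gripper":1},
  {"x":0,"y":0,"z":0,"ax":0,"ay":0,"az":0,"gripper":1},
])

```text
clock: 6.68
position: [448.0, -42.4, 201.7]
ee_rot: [-0.697, 0.717, 0.002, -0.002]
contact_force: [-0.6, -0.2, -0.3]
gripper_width: 6.9
grasp_force: 59.9
```

```bash
python3 -c "
from h import *
st()
im,d=arm.get_image('side')
p=arm.read_state()['position']; print(proj('side',[p-[0,0,14],p-[0,0,54],[448.9,-41,145]]))
cv2.imwrite('pics/s6.png',cv2.resize(im[180:240,295:355,::-1],None,fx=10,fy=10,interpolation=2))
"
```

```text
t 6.68 p [448.  -42.4 201.7] yaw -91.67 tilt [-0.31 -0.04] F [-0.6 -0.2 -0.3] Tq [-0.01  0.04 -0.  ] w 6.9 g 59.9 j [ 0.27  0.11 -0.44 -0.   -1.02 -0.3 ]
[[326.9142491  203.07516376]
 [326.3934171  221.94462007]
 [325.83520831 223.38185234]]
```

View pics/s6.png

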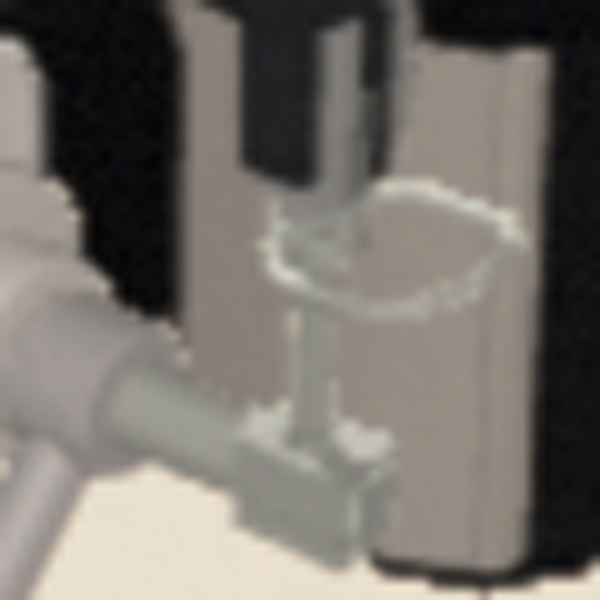

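>>> send_rows([
  {"x":0,"y":0,"z":0.15,"ax":0,"ay":0,"az":0,"gripper":1},
  {"x":0,"y":0,"z":0.15,"ax":0,"ay":0,"az":0,"gripper":1},
  {"x":0,"y":0,"z":0,"ax":0,"ay":0,"az":0,"gripper":1},
])

```text
clock: 6.98
position: [449.7, -41.7, 201.3]
ee_rot: [-0.697, 0.717, 0.0, 0.0]
contact_force: [0.9, -0.2, -1.4]
gripper_width: 6.8
grasp_force: 59.9
```

>>> send_rows([
  {"x":0,"y":0,"z":0.15,"ax":0,"ay":0,"az":0,"gripper":1},
  {"x":0,"y":0,"z":0,"ax":0,"ay":0,"az":0,"gripper":1},
])

```text
clock: 7.15
position: [449.7, -41.6, 199.8]
ee_rot: [-0.697, 0.717, 0.0, 0.0]
contact_force: [0.2, 0.4, -0.6]
gripper_width: 6.8
grasp_force: 59.9
```

```bash
python3 -c "
from h import *
st()"
```

```text
t 7.15 p [449.7 -41.6 199.8] yaw -91.58 tilt [0.   0.01] F [ 0.2  0.4 -0.6] Tq [-0.05  0.03  0.01] w 6.8 g 59.9 j [ 0.27  0.12 -0.45 -0.   -1.01 -0.3 ]
```

>>> send_rows([
  {"x":0,"y":0,"z":0.15,"ax":0,"ay":0,"az":0,"gripper":1},
  {"x":0,"y":0,"z":0,"ax":0,"ay":0,"az":0,"gripper":1},
])

```text
clock: 7.32
position: [449.6, -41.6, 198.2]
ee_rot: [-0.697, 0.717, 0.0, -0.0]
contact_force: [1.0, -0.9, -0.3]
gripper_width: 6.4
grasp_force: 59.9
```

>>> send_rows([
  {"x":0,"y":0,"z":0.15,"ax":0,"ay":0,"az":0,"gripper":1},
  {"x":0,"y":0,"z":0,"ax":0,"ay":0,"az":0,"gripper":1},
])

```text
clock: 7.48
position: [449.5, -41.6, 196.6]
ee_rot: [-0.697, 0.717, 0.0, -0.0]
contact_force: [-0.7, -0.6, -0.9]
gripper_width: 6.5
grasp_force: 59.9
```

```bash
python3 -c "
from h import *
st()"
```

```text
t 7.48 p [449.5 -41.6 196.6] yaw -91.58 tilt [-0.02  0.  ] F [-0.7 -0.6 -0.9] Tq [ 0.04  0.04 -0.07] w 6.5 g 59.9 j [ 0.27  0.12 -0.45 -0.   -1.   -0.3 ]
```

>>> send_rows([
  {"x":0,"y":0,"z":0.15,"ax":0,"ay":0,"az":0,"gripper":1},
  {"x":0,"y":0,"z":0,"ax":0,"ay":0,"az":0,"gripper":1},
])

```text
clock: 7.65
position: [449.5, -41.7, 195.1]
ee_rot: [-0.697, 0.717, 0.0, -0.0]
contact_force: [-1.3, 0.5, -0.4]
gripper_width: 6.5
grasp_force: 59.9
```

>>> send_rows([
  {"x":0,"y":0,"z":0.15,"ax":0,"ay":0,"az":0,"gripper":1},
  {"x":0,"y":0,"z":0,"ax":0,"ay":0,"az":0,"gripper":1},
])

```text
clock: 7.82
position: [449.6, -41.7, 193.6]
ee_rot: [-0.697, 0.717, 0.0, -0.0]
contact_force: [0.5, -0.2, -1.5]
gripper_width: 6.4
grasp_force: 59.9
```

```bash
python3 -c "
from h import *
st()"
```

```text
t 7.82 p [449.6 -41.7 193.6] yaw -91.58 tilt [-0.02 -0.  ] F [ 0.5 -0.2 -1.5] Tq [ 0.05 -0.08 -0.07] w 6.4 g 59.9 j [ 0.27  0.12 -0.45 -0.   -0.99 -0.3 ]
```

>>> send_rows([
  {"x":0,"y":0,"z":0.15,"ax":0,"ay":0,"az":0,"gripper":1},
  {"x":0,"y":0,"z":0.15,"ax":0,"ay":0,"az":0,"gripper":1},
  {"x":0,"y":0,"z":0,"ax":0,"ay":0,"az":0,"gripper":1},
])

```text
clock: 8.07
position: [449.6, -41.7, 190.5]
ee_rot: [-0.697, 0.717, 0.0, -0.0]
contact_force: [0.3, -0.7, -1.1]
gripper_width: 6.5
grasp_force: 59.9
```

>>> send_rows([
  {"x":0,"y":0,"z":0.15,"ax":0,"ay":0,"az":0,"gripper":1},
  {"x":0,"y":0,"z":0.15,"ax":0,"ay":0,"az":0,"gripper":1},
  {"x":0,"y":0,"z":0,"ax":0,"ay":0,"az":0,"gripper":1},
])

```text
clock: 8.32
position: [449.7, -41.7, 187.5]
ee_rot: [-0.697, 0.717, 0.0, -0.0]
contact_force: [0.7, -0.3, -0.2]
gripper_width: 6.3
grasp_force: 59.9
```

```bash
python3 -c "
from h import *
st()
im,d=arm.get_image('side')
cv2.imwrite('pics/s7.png',cv2.resize(im[180:240,295:355,::-1],None,fx=8,fy=8,interpolation=2))"
```

```text
t 8.32 p [449.7 -41.7 187.5] yaw -91.58 tilt [-0.01 -0.  ] F [ 0.7 -0.3 -0.2] Tq [-0.03 -0.03 -0.07] w 6.3 g 59.9 j [ 0.27  0.13 -0.46 -0.   -0.98 -0.3 ]
```

View pics/s7.png

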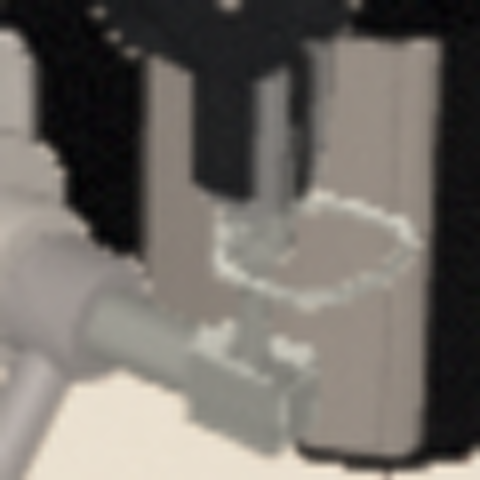

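>>> send_rows([
  {"x":0,"y":0,"z":0.2,"ax":0,"ay":0,"az":0,"gripper":1},
  {"x":0,"y":0,"z":0.2,"ax":0,"ay":0,"az":0,"gripper":1},
  {"x":0,"y":0,"z":0.2,"ax":0,"ay":0,"az":0,"gripper":1},
  {"x":0,"y":0,"z":0,"ax":0,"ay":0,"az":0,"gripper":1},
])

```text
clock: 8.7
position: [449.7, -41.6, 181.4]
ee_rot: [-0.697, 0.717, 0.0, -0.0]
contact_force: [0.0, 1.3, -0.4]
gripper_width: 6.6
grasp_force: 59.9
```

>>> send_rows([
  {"x":0,"y":0,"z":0.2,"ax":0,"ay":0,"az":0,"gripper":1},
  {"x":0,"y":0,"z":0.2,"ax":0,"ay":0,"az":0,"gripper":1},
  {"x":0,"y":0,"z":0.2,"ax":0,"ay":0,"az":0,"gripper":1},
  {"x":0,"y":0,"z":0,"ax":0,"ay":0,"az":0,"gripper":1},
])

```text
clock: 9.03
position: [449.7, -41.6, 175.4]
ee_rot: [-0.697, 0.717, 0.0, -0.0]
contact_force: [-0.0, 1.4, -1.0]
gripper_width: 6.4
grasp_force: 59.9
```

```bash
python3 -c "
from h import *
st()"
```

```text
t 9.03 p [449.7 -41.6 175.4] yaw -91.58 tilt [-0.01  0.  ] F [-0.   1.4 -1. ] Tq [ 0.02 -0.17 -0.04] w 6.4 g 59.9 j [ 0.27  0.14 -0.48 -0.   -0.95 -0.3 ]
```

>>> send_rows([
  {"x":0,"y":0,"z":0.2,"ax":0,"ay":0,"az":0,"gripper":1},
  {"x":0,"y":0,"z":0.2,"ax":0,"ay":0,"az":0,"gripper":1},
  {"x":0,"y":0,"z":0.2,"ax":0,"ay":0,"az":0,"gripper":1},
  {"x":0,"y":0,"z":0,"ax":0,"ay":0,"az":0,"gripper":1},
])

```text
clock: 9.37
position: [449.8, -41.6, 169.5]
ee_rot: [-0.697, 0.717, 0.0, 0.0]
contact_force: [1.5, 0.3, -1.5]
gripper_width: 6.4
grasp_force: 59.9
```

>>> send_rows([
  {"x":0,"y":0,"z":0.2,"ax":0,"ay":0,"az":0,"gripper":1},
  {"x":0,"y":0,"z":0.15,"ax":0,"ay":0,"az":0,"gripper":1},
  {"x":0,"y":0,"z":0,"ax":0,"ay":0,"az":0,"gripper":1},
])

```text
clock: 9.62
position: [449.8, -41.6, 166.1]
ee_rot: [-0.697, 0.717, -0.0, 0.0]
contact_force: [0.4, -0.2, -1.3]
gripper_width: 6.7
grasp_force: 59.9
```

>>> send_rows([
  {"x":0,"y":0,"z":0.1,"ax":0,"ay":0,"az":0,"gripper":1},
  {"x":0,"y":0,"z":0.1,"ax":0,"ay":0,"az":0,"gripper":1},
  {"x":0,"y":0,"z":0,"ax":0,"ay":0,"az":0,"gripper":1},
])

```text
clock: 9.87
position: [449.9, -41.6, 164.3]
ee_rot: [-0.697, 0.717, -0.0, 0.0]
contact_force: [0.9, 0.2, -1.5]
gripper_width: 6.2
grasp_force: 59.9
```

```bash
python3 -c "
from h import *
st()"
```

```text
t 9.87 p [449.9 -41.6 164.3] yaw -91.57 tilt [0.02 0.  ] F [ 0.9  0.2 -1.5] Tq [ 0.11 -0.33  0.03] w 6.2 g 59.9 j [ 0.27  0.16 -0.5   0.   -0.92 -0.3 ]
```

>>> send_rows([
  {"x":0,"y":0,"z":0.1,"ax":0,"ay":0,"az":0,"gripper":1},
  {"x":0,"y":0,"z":0.1,"ax":0,"ay":0,"az":0,"gripper":1},
  {"x":0,"y":0,"z":0,"ax":0,"ay":0,"az":0,"gripper":1},
])

```text
clock: 10.12
position: [449.8, -41.6, 162.2]
ee_rot: [-0.697, 0.717, -0.0, 0.0]
contact_force: [1.7, -0.0, 0.2]
gripper_width: 6.3
grasp_force: 59.9
```

>>> send_rows([
  {"x":0,"y":0,"z":0.1,"ax":0,"ay":0,"az":0,"gripper":1},
  {"x":0,"y":0,"z":0,"ax":0,"ay":0,"az":0,"gripper":1},
])

```text
clock: 10.28
position: [449.9, -41.6, 161.3]
ee_rot: [-0.697, 0.717, -0.0, 0.0]
contact_force: [1.1, 0.9, -0.9]
gripper_width: 6.5
grasp_force: 59.9
```

```bash
python3 -c "
from h import *
st()"
```

```text
t 10.28 p [449.9 -41.6 161.3] yaw -91.57 tilt [0.02 0.01] F [ 1.1  0.9 -0.9] Tq [ 0.12 -0.39 -0.03] w 6.5 g 59.9 j [ 0.27  0.16 -0.5  -0.   -0.91 -0.3 ]
```

>>> send_rows([
  {"x":0,"y":0,"z":0.1,"ax":0,"ay":0,"az":0,"gripper":1},
  {"x":0,"y":0,"z":0,"ax":0,"ay":0,"az":0,"gripper":1},
])

```text
clock: 10.45
position: [449.9, -41.6, 160.2]
ee_rot: [-0.697, 0.717, -0.0, 0.0]
contact_force: [1.6, 0.2, -1.3]
gripper_width: 6.6
grasp_force: 59.9
```

>>> send_rows([
  {"x":0,"y":0,"z":0.05,"ax":0,"ay":0,"az":0,"gripper":1},
  {"x":0,"y":0,"z":0,"ax":0,"ay":0,"az":0,"gripper":1},
])

```text
clock: 10.62
position: [449.9, -41.6, 159.9]
ee_rot: [-0.697, 0.717, -0.0, 0.0]
contact_force: [1.7, 0.7, -0.6]
gripper_width: 6.9
grasp_force: 59.9
```

```bash
python3 -c "
from h import *
st()"
```

```text
t 10.62 p [449.9 -41.6 159.9] yaw -91.57 tilt [0.02 0.  ] F [ 1.7  0.7 -0.6] Tq [ 0.18 -0.43 -0.02] w 6.9 g 59.9 j [ 0.27  0.16 -0.5   0.   -0.9  -0.3 ]
```

>>> send_rows([
  {"x":0,"y":-0.03,"z":0.05,"ax":0,"ay":0,"az":0,"gripper":1},
  {"x":0,"y":0,"z":0,"ax":0,"ay":0,"az":0,"gripper":1},
])

```text
clock: 10.78
position: [450.0, -41.7, 159.3]
ee_rot: [-0.697, 0.717, 0.0, -0.0]
contact_force: [1.3, 0.6, -0.4]
gripper_width: 6.8
grasp_force: 59.9
```

>>> send_rows([
  {"x":0,"y":0,"z":0.05,"ax":0,"ay":0,"az":0,"gripper":1},
  {"x":0,"y":0,"z":0,"ax":0,"ay":0,"az":0,"gripper":1},
])

```text
clock: 10.95
position: [450.0, -41.7, 159.2]
ee_rot: [-0.697, 0.717, -0.0, -0.0]
contact_force: [0.7, 1.3, 2.9]
gripper_width: 6.5
grasp_force: 60.6
```

>>> send_rows([
  {"x":0,"y":0,"z":0.05,"ax":0,"ay":0,"az":0,"gripper":1},
  {"x":0,"y":0,"z":0,"ax":0,"ay":0,"az":0,"gripper":1},
])

```text
clock: 11.12
position: [450.1, -41.7, 159.1]
ee_rot: [-0.697, 0.717, -0.0, 0.0]
contact_force: [-1.1, 2.5, 6.9]
gripper_width: 6.6
grasp_force: 61.1
```

```bash
python3 -c "
from h import *
st()"
```

```text
t 11.12 p [450.1 -41.7 159.1] yaw -91.56 tilt [ 0.02 -0.01] F [-1.1  2.5  6.9] Tq [ 0.6   0.45 -0.06] w 6.6 g 61.1 j [ 0.27  0.16 -0.51  0.   -0.9  -0.3 ]
```

>>> send_rows([
  {"x":0,"y":0,"z":0,"ax":0,"ay":0,"az":0,"gripper":0.25},
  {"x":0,"y":0,"z":0,"ax":0,"ay":0,"az":0,"gripper":0.25},
  {"x":0,"y":0,"z":0,"ax":0,"ay":0,"az":0,"gripper":0.25},
  {"x":0,"y":0,"z":0,"ax":0,"ay":0,"az":0,"gripper":0.25},
])

```text
clock: 11.45
position: [449.6, -41.9, 157.9]
ee_rot: [-0.697, 0.717, 0.0, -0.001]
contact_force: [-0.1, -0.1, -0.3]
gripper_width: 31.9
grasp_force: 0.0
```

>>> send_rows([
  {"x":0,"y":0,"z":-0.8,"ax":0,"ay":0,"az":0,"gripper":0.25},
  {"x":1.6,"y":0,"z":0,"ax":0,"ay":0,"az":0,"gripper":0.25},
  {"x":1.5,"y":0,"z":0,"ax":0,"ay":0,"az":0,"gripper":0.25},
  {"x":0,"y":0,"z":0,"ax":0,"ay":0,"az":0,"gripper":0.25},
])

```text
clock: 11.78
position: [449.1, -73.9, 166.8]
ee_rot: [-0.697, 0.717, -0.0, -0.0]
contact_force: [0.2, 0.3, -1.4]
gripper_width: 32.3
grasp_force: 0.0
```

```bash
python3 -c "
from h import *
st()
im,d=arm.get_image('side'); np.savez('side4.npz',im=im,d=d)
cv2.imwrite('pics/s8.png',cv2.resize(im[180:250,285:355,::-1],None,fx=8,fy=8,interpolation=2))"
```

```text
t 11.78 p [449.1 -73.9 166.8] yaw -91.67 tilt [ 0.   -0.02] F [ 0.2  0.3 -1.4] Tq [-0.02  0.01  0.03] w 32.3 g 0.0 j [ 0.2   0.16 -0.49  0.   -0.92 -0.23]
```

View pics/s8.png

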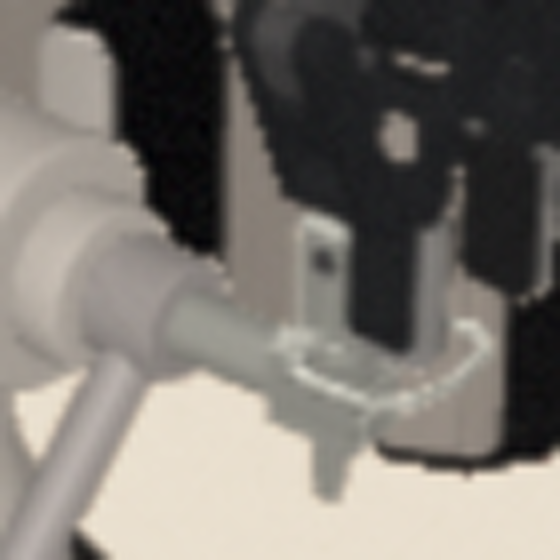

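>>> send_rows([
  {"x":0,"y":-0.08,"z":0.7,"ax":0,"ay":0,"az":0,"gripper":0.25},
  {"x":0,"y":0,"z":0.5,"ax":0,"ay":0,"az":0,"gripper":0.25},
  {"x":0,"y":0,"z":0,"ax":0,"ay":0,"az":0,"gripper":0.25},
])

```text
clock: 12.08
position: [449.0, -72.3, 152.9]
ee_rot: [-0.697, 0.717, 0.001, -0.001]
contact_force: [-0.3, 0.2, 0.9]
gripper_width: 31.9
grasp_force: 0.0
```

>>> send_rows([
  {"x":0,"y":0,"z":0.2,"ax":0,"ay":0,"az":0,"gripper":0.25},
  {"x":0,"y":0,"z":0.2,"ax":0,"ay":0,"az":0,"gripper":0.25},
  {"x":0,"y":0,"z":0.2,"ax":0,"ay":0,"az":0,"gripper":0.25},
])

```text
clock: 12.33
position: [450.2, -72.7, 148.9]
ee_rot: [-0.698, 0.716, -0.0, -0.0]
contact_force: [-1.2, -1.0, 5.5]
gripper_width: 32.2
grasp_force: 2.9
```

```bash
python3 -c "
from h import *
st()"
```

```text
t 12.33 p [450.2 -72.7 148.9] yaw -91.52 tilt [ 0.01 -0.04] F [-1.2 -1.   5.5] Tq [-0.11  0.55  0.03] w 32.2 g 2.9 j [ 0.2   0.18 -0.51  0.   -0.88 -0.23]
```

>>> send_rows([
  {"x":0,"y":0,"z":0.2,"ax":0,"ay":0,"az":0,"gripper":0.25},
  {"x":0,"y":0,"z":0.2,"ax":0,"ay":0,"az":0,"gripper":0.25},
  {"x":0,"y":0,"z":0.2,"ax":0,"ay":0,"az":0,"gripper":0.25},
])

```text
clock: 12.58
position: [450.6, -72.5, 143.2]
ee_rot: [-0.698, 0.716, -0.001, 0.001]
contact_force: [-1.3, 1.3, 7.0]
gripper_width: 32.2
grasp_force: 2.8
```

>>> send_rows([
  {"x":0,"y":0,"z":0.2,"ax":0,"ay":0,"az":0,"gripper":0.25},
  {"x":0,"y":0,"z":0.2,"ax":0,"ay":0,"az":0,"gripper":0.25},
  {"x":0,"y":0,"z":0,"ax":0,"ay":0,"az":0,"gripper":0.25},
])

```text
clock: 12.83
position: [451.2, -72.4, 139.3]
ee_rot: [-0.698, 0.716, -0.001, 0.001]
contact_force: [-0.2, 0.4, 4.7]
gripper_width: 32.3
grasp_force: 2.3
```

```bash
python3 -c "
from h import *
st()"
```

```text
t 12.83 p [451.2 -72.4 139.3] yaw -91.52 tilt [ 0.16 -0.  ] F [-0.2  0.4  4.7] Tq [ 0.14  0.2  -0.  ] w 32.3 g 2.3 j [ 0.2   0.2  -0.52  0.   -0.85 -0.23]
```

>>> send_rows([
  {"x":-0.05,"y":0.05,"z":0.2,"ax":0,"ay":0,"az":0,"gripper":0.25},
  {"x":-0.1,"y":0.05,"z":0.2,"ax":0,"ay":0,"az":0,"gripper":0.25},
  {"x":-0.1,"y":0,"z":0.2,"ax":0,"ay":0,"az":0,"gripper":0.25},
  {"x":0,"y":0,"z":0,"ax":0,"ay":0,"az":0,"gripper":0.25},
])

```text
clock: 13.17
position: [450.8, -69.9, 133.6]
ee_rot: [-0.698, 0.716, -0.002, 0.001]
contact_force: [-0.5, -0.3, 5.5]
gripper_width: 31.7
grasp_force: 2.2
```

>>> send_rows([
  {"x":-0.15,"y":0,"z":0.2,"ax":0,"ay":0,"az":0,"gripper":0.25},
  {"x":-0.15,"y":0,"z":0.2,"ax":0,"ay":0,"az":0,"gripper":0.25},
  {"x":-0.15,"y":0,"z":0.2,"ax":0,"ay":0,"az":0,"gripper":0.25},
  {"x":0,"y":0,"z":0,"ax":0,"ay":0,"az":0,"gripper":0.25},
])

```text
clock: 13.5
position: [450.6, -65.7, 127.4]
ee_rot: [-0.698, 0.716, -0.001, 0.001]
contact_force: [-0.1, -2.7, 5.3]
gripper_width: 31.8
grasp_force: 2.3
```

```bash
python3 -c "
from h import *
st()"
```

```text
t 13.50 p [450.6 -65.7 127.4] yaw -91.49 tilt [ 0.18 -0.05] F [-0.1 -2.7  5.3] Tq [-0.64 -0.09  0.02] w 31.8 g 2.3 j [ 0.21  0.21 -0.54  0.   -0.82 -0.24]
```

>>> send_rows([
  {"x":-0.1,"y":0,"z":0.1,"ax":0,"ay":0,"az":0,"gripper":0.25},
  {"x":-0.1,"y":0,"z":0.1,"ax":0,"ay":0,"az":0,"gripper":0.25},
  {"x":-0.1,"y":0,"z":0,"ax":0,"ay":0,"az":0,"gripper":0.25},
  {"x":0,"y":0,"z":0,"ax":0,"ay":0,"az":0,"gripper":0.25},
])

```text
clock: 13.83
position: [450.5, -63.0, 125.2]
ee_rot: [-0.698, 0.716, -0.001, 0.001]
contact_force: [1.3, -4.2, 5.5]
gripper_width: 32.1
grasp_force: 2.8
```

>>> send_rows([
  {"x":-0.1,"y":0,"z":0,"ax":0,"ay":0,"az":0,"gripper":0.25},
  {"x":-0.1,"y":0,"z":0,"ax":0,"ay":0,"az":0,"gripper":0.25},
  {"x":0,"y":0,"z":0,"ax":0,"ay":0,"az":0,"gripper":0.25},
])

```text
clock: 14.08
position: [450.1, -61.1, 124.6]
ee_rot: [-0.697, 0.717, -0.001, 0.0]
contact_force: [2.1, -5.6, 2.3]
gripper_width: 32.0
grasp_force: 2.9
```

```bash
python3 -c "
from h import *
st()"
```

```text
t 14.08 p [450.1 -61.1 124.6] yaw -91.55 tilt [ 0.1  -0.05] F [ 2.1 -5.6  2.3] Tq [-1.66 -0.69  0.01] w 32.0 g 2.9 j [ 0.23  0.21 -0.55  0.   -0.81 -0.25]
```

>>> send_rows([
  {"x":-0.1,"y":0,"z":0,"ax":0,"ay":0,"az":0,"gripper":0.25},
  {"x":0,"y":0,"z":0,"ax":0,"ay":0,"az":0,"gripper":0.25},
])

```text
clock: 14.25
position: [450.1, -60.1, 124.5]
ee_rot: [-0.697, 0.717, -0.001, 0.0]
contact_force: [2.2, -6.6, 1.4]
gripper_width: 32.1
grasp_force: 2.9
```

>>> send_rows([
  {"x":-0.08,"y":0,"z":0,"ax":0,"ay":0,"az":0,"gripper":0.25},
  {"x":0,"y":0,"z":0,"ax":0,"ay":0,"az":0,"gripper":0.25},
])

```text
clock: 14.42
position: [450.1, -59.4, 124.4]
ee_rot: [-0.697, 0.717, -0.001, 0.0]
contact_force: [2.3, -6.7, 1.3]
gripper_width: 32.2
grasp_force: 3.0
```

```bash
python3 -c "
from h import *
st()"
```

```text
t 14.42 p [450.1 -59.4 124.4] yaw -91.56 tilt [ 0.09 -0.06] F [ 2.3 -6.7  1.3] Tq [-1.83 -0.81 -0.03] w 32.2 g 3.0 j [ 0.23  0.21 -0.55  0.   -0.81 -0.26]
```

>>> send_rows([
  {"x":-0.05,"y":0,"z":0,"ax":0,"ay":0,"az":0,"gripper":0.25},
  {"x":0,"y":0,"z":0,"ax":0,"ay":0,"az":0,"gripper":0.25},
])

```text
clock: 14.58
position: [450.1, -58.9, 124.4]
ee_rot: [-0.697, 0.717, -0.001, 0.0]
contact_force: [3.0, -6.9, 0.4]
gripper_width: 31.8
grasp_force: 3.0
```

>>> send_rows([
  {"x":-0.05,"y":0,"z":0,"ax":0,"ay":0,"az":0,"gripper":0.25},
  {"x":0,"y":0,"z":0,"ax":0,"ay":0,"az":0,"gripper":0.25},
])

```text
clock: 14.75
position: [450.1, -58.4, 124.4]
ee_rot: [-0.697, 0.717, -0.001, 0.0]
contact_force: [2.5, -7.0, 0.3]
gripper_width: 32.5
grasp_force: 3.0
```

```bash
python3 -c "
from h import *
st()"
```

```text
t 14.75 p [450.1 -58.4 124.4] yaw -91.56 tilt [ 0.08 -0.06] F [ 2.5 -7.   0.3] Tq [-1.86 -0.84 -0.02] w 32.5 g 3.0 j [ 0.23  0.21 -0.55  0.   -0.81 -0.26]
```

>>> send_rows([
  {"x":-0.05,"y":0,"z":0,"ax":0,"ay":0,"az":0,"gripper":0.25},
  {"x":0,"y":0,"z":0,"ax":0,"ay":0,"az":0,"gripper":0.25},
])

```text
clock: 14.92
position: [450.1, -58.0, 124.3]
ee_rot: [-0.697, 0.717, -0.001, 0.0]
contact_force: [3.4, -6.2, -1.2]
gripper_width: 32.0
grasp_force: 3.1
```

>>> send_rows([
  {"x":-0.05,"y":0,"z":0,"ax":0,"ay":0,"az":0,"gripper":0.25},
  {"x":0,"y":0,"z":0,"ax":0,"ay":0,"az":0,"gripper":0.25},
])

```text
clock: 15.08
position: [450.1, -57.5, 124.2]
ee_rot: [-0.697, 0.717, -0.001, 0.0]
contact_force: [2.3, -7.0, -1.6]
gripper_width: 32.4
grasp_force: 3.1
```

```bash
python3 -c "
from h import *
st()"
```

```text
t 15.08 p [450.1 -57.5 124.2] yaw -91.57 tilt [ 0.07 -0.06] F [ 2.3 -7.  -1.6] Tq [-1.98 -0.95 -0.05] w 32.4 g 3.1 j [ 0.23  0.21 -0.55  0.   -0.81 -0.26]
```

>>> send_rows([
  {"x":-0.05,"y":0,"z":0,"ax":0,"ay":0,"az":0,"gripper":0.25},
  {"x":0,"y":0,"z":0,"ax":0,"ay":0,"az":0,"gripper":0.25},
])

```text
clock: 15.25
position: [450.0, -57.0, 124.1]
ee_rot: [-0.697, 0.717, -0.001, 0.0]
contact_force: [2.9, -6.4, -2.3]
gripper_width: 31.9
grasp_force: 3.1
```

>>> send_rows([
  {"x":-0.05,"y":0,"z":0,"ax":0,"ay":0,"az":0,"gripper":0.25},
  {"x":0,"y":0,"z":0,"ax":0,"ay":0,"az":0,"gripper":0.25},
])

```text
clock: 15.42
position: [450.0, -56.5, 124.1]
ee_rot: [-0.697, 0.717, -0.001, -0.0]
contact_force: [2.5, -6.8, -2.2]
gripper_width: 32.1
grasp_force: 3.1
```

```bash
python3 -c "
from h import *
st()"
```

```text
t 15.42 p [450.  -56.5 124.1] yaw -91.57 tilt [ 0.05 -0.06] F [ 2.5 -6.8 -2.2] Tq [-1.91 -0.88 -0.09] w 32.1 g 3.1 j [ 0.24  0.21 -0.55  0.   -0.81 -0.26]
```

>>> send_rows([
  {"x":-0.05,"y":0,"z":0,"ax":0,"ay":0,"az":0,"gripper":0.25},
  {"x":0,"y":0,"z":0,"ax":0,"ay":0,"az":0,"gripper":0.25},
])

```text
clock: 15.58
position: [449.9, -56.0, 124.0]
ee_rot: [-0.697, 0.717, -0.001, -0.0]
contact_force: [2.7, -7.4, -2.2]
gripper_width: 32.0
grasp_force: 3.2
```

>>> send_rows([
  {"x":-0.05,"y":0,"z":0,"ax":0,"ay":0,"az":0,"gripper":0.25},
  {"x":0,"y":0,"z":0,"ax":0,"ay":0,"az":0,"gripper":0.25},
])

```text
clock: 15.75
position: [449.9, -55.7, 124.0]
ee_rot: [-0.697, 0.717, -0.001, -0.0]
contact_force: [3.2, -7.7, -2.6]
gripper_width: 31.9
grasp_force: 3.7
```

```bash
python3 -c "
from h import *
np.set_printoptions(precision=1,suppress=True)
st()
im,d=arm.get_image('side'); np.savez('side5.npz',im=im,d=d); C=cloud('side',d)
P=C[(C[...,2]>95)&(C[...,2]<124)&(C[...,1]<-20)&(C[...,1]>-80)&(C[...,0]>420)&(C[...,0]<480)]
print(len(P)); print(P[np.argsort(-P[:,2])])
"
```

```text
t 15.75 p [449.9 -55.7 124. ] yaw -91.57 tilt [ 0.  -0.1] F [ 3.2 -7.7 -2.6] Tq [-2.4 -1.  -0.1] w 31.9 g 3.7 j [ 0.2  0.2 -0.6  0.  -0.8 -0.3]
7
[[465.8 -62.  123.7]
 [428.1 -46.1 123.5]
 [467.1 -51.8 123.3]
 [459.5 -52.7 123.1]
 [428.  -43.9 122.7]
 [430.  -47.  120.7]
 [447.1 -39.2 105.9]]
```

>>> send_rows([
  {"x":-0.05,"y":0,"z":0,"ax":0,"ay":0,"az":0,"gripper":0.25},
  {"x":0,"y":0,"z":0,"ax":0,"ay":0,"az":0,"gripper":0.25},
])

```text
clock: 15.97
position: [449.9, -55.6, 124.0]
ee_rot: [-0.697, 0.717, -0.001, -0.001]
contact_force: [4.0, -10.3, -2.1]
gripper_width: 31.4
grasp_force: 4.7
```

>>> send_rows([
  {"x":-0.05,"y":0,"z":0,"ax":0,"ay":0,"az":0,"gripper":0.25},
  {"x":0,"y":0,"z":0,"ax":0,"ay":0,"az":0,"gripper":0.25},
])

```text
clock: 16.13
position: [449.9, -55.5, 124.0]
ee_rot: [-0.697, 0.717, -0.001, -0.001]
contact_force: [3.9, -10.6, -2.3]
gripper_width: 32.2
grasp_force: 5.6
```

```bash
python3 -c "
from h import *
st()"
```

```text
t 16.13 p [449.9 -55.5 124. ] yaw -91.56 tilt [ 0.02 -0.16] F [  3.9 -10.6  -2.3] Tq [-3.54 -1.34 -0.08] w 32.2 g 5.6 j [ 0.24  0.21 -0.55  0.   -0.81 -0.27]
```

>>> send_rows([
  {"x":-0.03,"y":0,"z":0,"ax":0,"ay":0,"az":0,"gripper":0.25},
  {"x":0,"y":0,"z":0,"ax":0,"ay":0,"az":0,"gripper":0.25},
])

```text
clock: 16.3
position: [449.9, -55.4, 124.0]
ee_rot: [-0.697, 0.717, -0.001, -0.001]
contact_force: [4.9, -13.0, -2.7]
gripper_width: 31.9
grasp_force: 6.2
```

>>> send_rows([
  {"x":0.5,"y":0,"z":0,"ax":0,"ay":0,"az":0,"gripper":0.25},
  {"x":1.0,"y":0,"z":0,"ax":0,"ay":0,"az":0,"gripper":0.25},
  {"x":2.5,"y":0,"z":0,"ax":0,"ay":0,"az":0,"gripper":0.25},
  {"x":2.5,"y":0,"z":-1.0,"ax":0,"ay":0,"az":0,"gripper":0.25},
  {"x":2.0,"y":0,"z":-3.0,"ax":0,"ay":0,"az":0,"gripper":0.25},
])

```text
clock: 16.72
position: [443.5, -139.2, 160.7]
ee_rot: [-0.697, 0.717, 0.004, -0.003]
contact_force: [0.9, -0.2, -0.3]
gripper_width: 32.1
grasp_force: 0.0
```

>>> send_rows([
  {"x":2.0,"y":0,"z":-3.5,"ax":0,"ay":0,"az":0,"gripper":0.25},
  {"x":2.0,"y":0,"z":-3.5,"ax":0,"ay":0,"az":0,"gripper":0.25},
  {"x":0,"y":0,"z":0,"ax":0,"ay":0,"az":0,"gripper":0.25},
])

```text
clock: 16.97
position: [449.6, -181.7, 241.2]
ee_rot: [-0.697, 0.717, -0.006, 0.004]
contact_force: [1.6, -0.0, 0.5]
gripper_width: 32.0
grasp_force: 0.0
```

```bash
python3 -c "
from h import *
np.set_printoptions(precision=1,suppress=True)
st()
im,d=arm.get_image('side'); np.savez('side6.npz',im=im,d=d); C=cloud('side',d)
P=C[(C[...,2]>95)&(C[...,2]<124)&(C[...,1]<-20)&(C[...,1]>-80)&(C[...,0]>420)&(C[...,0]<480)]
print(len(P)); print(P[np.argsort(-P[:,2])])
T=C[(C[...,2]>151)&(C[...,2]<185)&(C[...,1]<-25)&(C[...,1]>-65)&(C[...,0]>430)&(C[...,0]<470)]
print('tab',len(T),T.min(0),T.max(0),T.mean(0))
cv2.imwrite('pics/s9.png',cv2.resize(im[185:255,285:355,::-1],None,fx=8.5,fy=8.5,interpolation=2))"
```

```text
t 16.97 p [ 449.6 -181.7  241.2] yaw -91.67 tilt [ 0.8 -0.2] F [ 1.6 -0.   0.5] Tq [ 0.  -0.1  0. ] w 32.0 g 0.0 j [-0.1  0.1 -0.3  0.  -1.1  0. ]
46
[[442.6 -49.  123.7]
 [428.2 -46.  123.4]
 [427.3 -44.4 123.2]
 [430.2 -46.8 122.7]
 [470.7 -47.  121.7]
 [429.7 -47.2 121. ]
 [433.9 -46.4 120.6]
 [429.  -45.5 120.6]
 [444.5 -43.  120.2]
 [446.2 -39.5 120. ]
 [432.4 -47.5 119.7]
 [461.  -49.5 118.7]
 [438.4 -47.6 118.7]
 [437.3 -46.2 118.7]
 [445.2 -44.9 118.4]
 [448.  -42.8 118.3]
 [440.3 -48.6 118.1]
 [443.1 -46.5 118. ]
 [446.1 -39.6 117.9]
 [444.3 -47.9 117.9]
 [435.8 -47.3 117.7]
 [453.4 -48.1 117.7]
 [443.8 -41.3 117.6]
 [455.  -49.3 117.3]
 [450.1 -48.2 117.2]
 [459.3 -48.5 117. ]
 [443.3 -48.7 116.6]
 [446.3 -41.8 116.5]
 [433.6 -46.7 116.4]
 [448.6 -49.4 116.3]
 [449.  -44.5 116.2]
 [447.6 -47.8 116.1]
 [439.1 -47.2 115.9]
 [450.9 -45.4 115.6]
 [454.  -47.8 114.9]
 [445.7 -42.3 114.7]
 [444.8 -40.7 114.6]
 [442.  -47.4 114.5]
 [447.4 -48.  114. ]
 [449.4 -44.3 109.1]
 [444.9 -43.1 108.7]
 [446.9 -43.9 108. ]
 [446.5 -39.6 106.4]
 [445.6 -42.6 105.9]
 [452.  -42.6 104.7]
 [448.4 -42.9 104.5]]
tab 148 [435.2 -50.9 151.1] [460.4 -31.5 180.1] [446.2 -42.8 166. ]
```

View pics/s9.png

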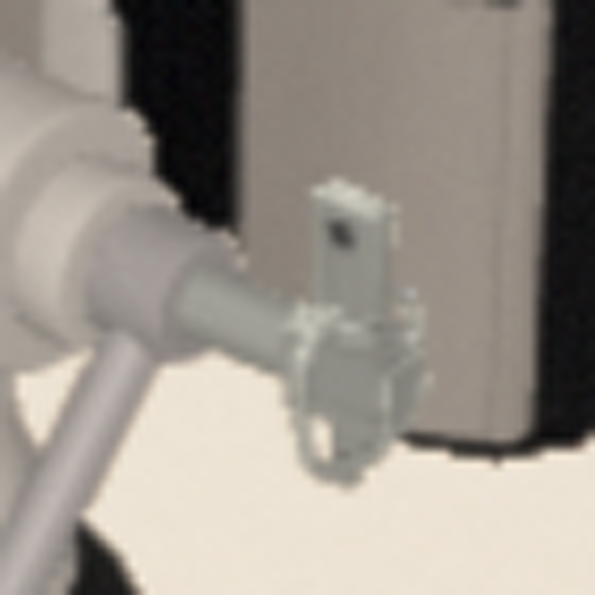

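>>> send_rows([
  {"x":0,"y":0,"z":0,"ax":0,"ay":0,"az":0,"gripper":0.25},
  {"x":0,"y":0,"z":0,"ax":0,"ay":0,"az":0,"gripper":0.25},
  {"x":0,"y":0,"z":0,"ax":0,"ay":0,"az":0,"gripper":0.25},
])

```text
clock: 17.27
position: [445.2, -177.9, 232.8]
ee_rot: [-0.698, 0.717, 0.001, -0.001]
contact_force: [-0.1, 0.3, 0.5]
gripper_width: 32.0
grasp_force: 0.0
```

```bash
python3 -c "
from h import *
st(); print(arm.job_done())"
```

```text
t 17.27 p [ 445.2 -177.9  232.8] yaw -91.55 tilt [-0.18  0.05] F [-0.1  0.3  0.5] Tq [ 0.   -0.01 -0.01] w 32.0 g 0.0 j [-0.04  0.14 -0.33 -0.   -1.11  0.01]
the job is handed in; nothing more can be done
None
```

The linchpin is through the shaft hole with its collar seated and its ring swung down to its stop, with readings of about 7 N while seating the pin and 13 N while shutting the ring; I handed the job in at about 17 s with the arm clear, and no verdict was returned.

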